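Close the travelling case of the herb counter's dispensing set

TASK

Press the brass weight and the little steel scoop fully home in their cutouts in the open case on the counter, then put the case's own lid on it, right side up, and press it down until the catches at both ends have snapped over it, so that the case can be stacked away. Of the three lids lying about, only one is as long as the case; leave the other lids and everything else where they stand.

Things in the scene. Friction and masses are not known exactly. Their poses are not given: they have to be found in the camera images.
- case: Open white plastic case base, fixed to the counter, 120 x 60 mm and 44 mm high to its rim, walls 4 mm (mouth 112 x 52 mm). Origin at the centre of its underside, x along its length, z up. A rigid black insert inside holds the weight and scoop. At the middle of each end stands a sprung catch, at each corner a guide post. The lid fits either way round.
- seat (a point): Where the lid's origin lies when the lid is seated on the rim: on the case's centre line, 39 mm above the counter. The seated lid's plate is then 44 to 50 mm above the counter.
- insert (a point): Centre of the insert's flat top, 32 mm above the counter, 12 mm below the rim. The four L-shaped corner guides outside the rim rise to 66 mm above the counter; they clear the lid by 1.2 mm all round below 58 mm and flare outward by 4 mm above that. They reach 50 to 68 mm from the centre along x and to 39 mm along y.
- catch_a_nose (a point): Tip of the catch's nose at the case's +x end, 59 mm from the case's centre, 51.5 mm above the counter, so 1.5 mm above a seated lid's plate. From it a steep ramp leans outward to 64 mm from the centre at the top, 62 mm above the counter. The catch is 28 mm wide and reaches out to 74 mm from the centre with its bracket.
- catch_b_nose (a point): The same at the case's -x end.
- lid: The case's own lid, loose, white plastic, 124 x 64 mm, about 80 g, lying right side up on the counter. Origin at the centre of its underside, x along its length, z up. A plate, 5 to 11 mm above the origin, with a raised wall 5 mm thick along each long edge (outer faces 64 mm apart, 5 to 19 mm above the origin; 54 mm clear between them); no walls at the ends.
- lid_end_a (a point): A point on top of the lid's plate, 50 mm from the centre towards +x, 11 mm above the lid's origin. Beneath the plate is a round-edged rib, 109 x 49 mm outside, 5 mm deep, that enters the case's mouth with 1.5 mm to spare each side.
- lid_end_b (a point): The same towards -x. Laid on the case, the lid first rests on the catches' ramps about 12 to 15 mm above its seat; about 10 N down at each end, in turn or together, drives each catch out by 3 mm until it springs back over the plate's end. Press about 40 mm from the centre to keep clear of the noses.
- weight (a joint): Height by which the brass weight (round, 26 mm across, in the insert at x = -34 mm, y = 0 of the case) stands above its home place, m: 0 is fully home. Stiff friction fit, vertical travel only: about 5 N pushes it down and it stays where it is left.
- weight_top (a point): Centre of the weight's flat top face. Fully home it is 35 mm above the counter, 3 mm proud of the insert.
- scoop (a joint): Height by which the steel scoop (a flat piece 63 mm long, handle 11 mm wide, round head 20 mm across, lying along the case's x) stands above its home place, m: 0 is fully home. Same stiff friction fit, vertical travel only: about 5 N.
- scoop_top (a point): Point on the scoop's flat top, near the middle of its length, at x = 18 mm, y = 0 of the case. Fully home it is 35 mm above the counter, 3 mm proud of the insert.
- catch_a (a joint): Catch at the case's +x end: how far it is pushed outward, m; 0 is its rest place. Sprung (4 N at rest, 10 N at 3 mm).
- catch_b (a joint): The same for the catch at the case's -x end.
- small_jar: Small amber jar, 34 mm across and 42 mm high, standing close beside one long edge of the lid (its -y side), towards one end (+x). Leave it. Origin at the centre of its underside.
- jar_left: Tall jar, 60 mm across and 130 mm high, standing left beyond the case. Leave it. Origin at the centre of its underside.
- jar_right: Tall jar, 60 mm across and 130 mm high, standing right beyond the case. Leave it. Origin at the centre of its underside.
- short_lid: Lid of another case, 88 x 64 mm, otherwise like the lid. Leave it. Origin at the centre of its underside.
- round_lid: Round white jar lid, 100 mm across, 30 mm high with its knob. Leave it. Origin at the centre of its underside.
- mortar: White bowl, 90 mm across and 60 mm high. Leave it. Origin at the centre of its underside.
- spoon: Wooden spoon, 150 mm long. Leave it.
- loose_weight: Brass weight with a knob, 28 mm across and 32 mm high, standing beside the other long edge of the lid, at its other end. Leave it. Origin at the centre of its underside.
Things that resemble listed ones, but are neither listed nor needed, are in the scene too. What is shaped like the lid but purple is not meant.

How it is judged:
By the outcome, as a careful person would: the job done as asked, in the order asked, and still so for the second after the job is handed in, with the robot touching nothing.
It also fails if it takes over 56 s, if anything falls off the work surface, if the arm or the gripper's body presses on something with over 40 N, if the wrist force passes 120 N, or if a joint passes its speed limit or range.

ROBOT

A 6-joint arm with a two-finger parallel gripper is mounted at the origin on the work surface. World frame = base frame: x ahead of the robot, y to its left, z up, the work surface at z = 0. Lengths are in m, angles in rad, forces in N, time in s.
With the tool pointing down it reaches from about 0.3 to 0.85 m from the base axis. Payload 5.4 kg.
Tool frame: the origin (TCP) lies on the centre line of the jaws, within the pads' length; the fingertips stand 11 mm ahead of it and the grasp point (between the pads) lies 8 mm behind it; z points along the fingers, y is the direction in which the jaws open and shut (so a half turn about z gives the same grasp; the last joint's range is limited). The gripper opens to 85 mm and grips with 20 to 120 N. Pads are 22 mm wide; open, the fingers measure 114 mm over their backs; the gripper's body (76 mm by 85 mm) begins 54 mm behind the grasp point. The pads swing forward as they close: fully open they stand 13 mm farther back than shut.
Start: joints at [-1.522, 0.158, 1.597, -0, 1.386, -0.21], TCP at [0.147, -0.556, 0.205] pointing down, gripper open.
Joint ranges: [-2.91, 2.91], [-0.94, 2.29], [0.18, 2.7], [-1.29, 4.43], [0.17, 2.64], [-3, 3]. Speed limits (rad/s): [2.57, 2.57, 3.14, 3.14, 3.14, 3.14].

INTERFACE

Orientations are given as a rotation vector (axis times angle).
In Python, from rig import arm gives the robot as it stands.
- The arm moves only by the shell command python3 -m inch 'ROWS' [FORCE]. ROWS is JSON, a list of rows, each a list of 3 entries, a list of its own where there are three numbers: the opening, from 0 (shut) to 1 (fully open), then the shift along the tool's x, y, z in mm, then the turn, a rotation vector about the tool's x, y, z in degrees. In form: [[grip, [dx, dy, dz], [wx, wy, wz]], ...]. A call has 1 to 12 rows; each row is the pose to reach, as a shift and turn from the pose measured when the call began, along the tool's axes at that moment; what a row does not reach only later rows make up. A row lasts 1/8 s, in which the tool goes at most 62.5 mm and 10.7 degrees, less where a joint would pass 70% of its speed; a pose out of reach is approached as far as the arm can. A call with a gripper value outside its range is refused whole. The fingers move at their own pace and stop on an object; FORCE is the grip in N (left out, the last holds). Time passes only in rows, so rows that repeat a pose let the fingers close. It gives the time, the measured TCP pose, the force and the opening at its end, in the units of the state.
- arm.get_state(): the state, without advancing time (a new reading comes with each control period).
- arm.snapshot(name): name is "scene" or "top"; returns a dict with "image" (384x512x3 uint8, red, green, blue), "range_z" (384x512 float32, m along the optical axis (not along the pixel's ray), 0 where there is no reading), "camera_matrix" (3x3 intrinsics, pixels), "k1" (the pictures are not rectified: a ray, as slopes to the right and down, at radius r is drawn at 1 + k1 r^2 times it, then the intrinsics apply), "origin" and "attitude" of the camera in the world. Camera axes: x right, y down, z forward; pixel columns grow to the right and rows downward; lengths in m; the calibration is good to about 2 mm. A picture is of the moment at which its call begins.
- arm.job_done(): hands the job in, once; it reports no verdict.
The state is a dict: "time_s": time; "joint_pos": joint angles; "joint_velocities": joint speeds; "tau": joint torques, N m; "tcp_pos": TCP position; "eef_rot": TCP orientation; "contact_force": force on the tool from outside, world axes, zero at the start; "wrist_torque": the same for the moment, N m; "opening": finger opening in m.
Only numpy, scipy, OpenCV 4.12 (cv2) and the standard library are available. Lean on these libraries where they do the work, as an engineer would, in place of code of your own. Each camera call takes 0.05 s, during which the arm holds its last target. There are 200 camera calls.

## Working session

There is one attempt and no reset: what is moved stays moved. The work goes in short steps, Python scripts to look and compute and a shell command to move; the robot and the scene stay as the last step left them, time stands still between calls to the robot, and variables do not carry over. Pictures are saved under pics/ and viewed, about 8 in all and at most 12, crops included, and the job is handed in when it is done.

```bash
ls; mkdir -p pics
python3 - <<'E'
from rig import arm
import cv2,numpy as np
s=arm.get_state();print({k:np.round(v,3) for k,v in s.items()})
for n in("scene","top"):
    d=arm.snapshot(n);np.savez(f"{n}0.npz",**d)
    cv2.imwrite(f"pics/{n}0.png",cv2.resize(d["image"][:,:,::-1],(800,600),interpolation=cv2.INTER_CUBIC))
    print(n,d["camera_matrix"],d["k1"],d["origin"],d["attitude"])
E
```

```text
pics
{'time_s': np.float64(0.0), 'joint_pos': array([-1.522,  0.159,  1.598,  0.   ,  1.386, -0.21 ]), 'joint_velocities': array([-0.001, -0.001,  0.   ,  0.001, -0.001, -0.001]), 'tau': array([-2.0000e-03, -3.9600e+01, -3.3143e+01, -0.0000e+00,  8.0000e-03,
       -0.0000e+00]), 'tcp_pos': array([ 0.147, -0.555,  0.204]), 'eef_rot': array([-3.113, -0.405, -0.   ]), 'contact_force': array([-0.005, -0.171,  0.14 ]), 'wrist_torque': array([ 0.007,  0.024, -0.048]), 'opening': np.float64(0.085)}
scene [[400.64123574   0.         255.06692968]
 [  0.         400.64123574 194.82269074]
 [  0.           0.           1.        ]] -0.14169200983744293 [1.24325113 0.31273484 0.71806074] [-1.38493565 -2.07062442  0.97125978]
top [[358.42675108   0.         254.48118159]
 [  0.         358.42675108 191.51867403]
 [  0.           0.           1.        ]] 0.01835261565828417 [ 0.41091204 -0.00211522  1.06267211] [-2.15611311  2.15258868 -0.10359809]
```

View pics/scene0.png

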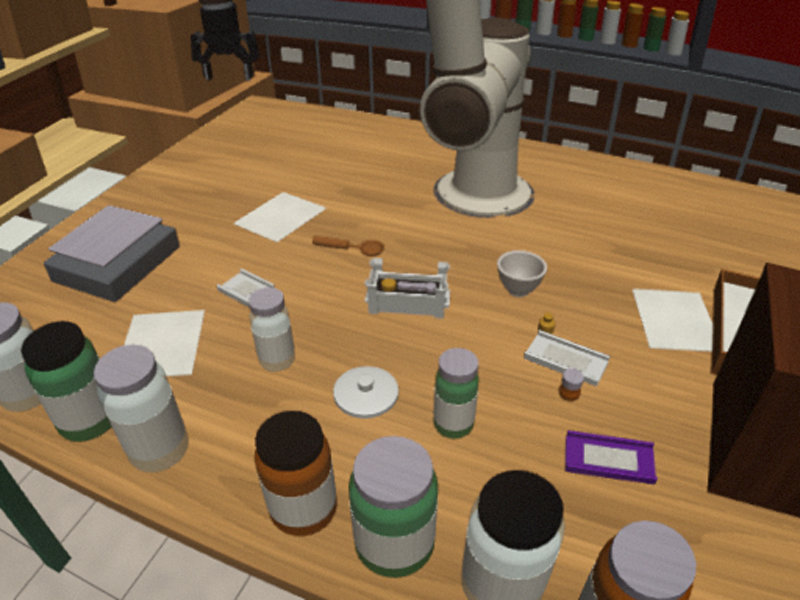

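View pics/top0.png

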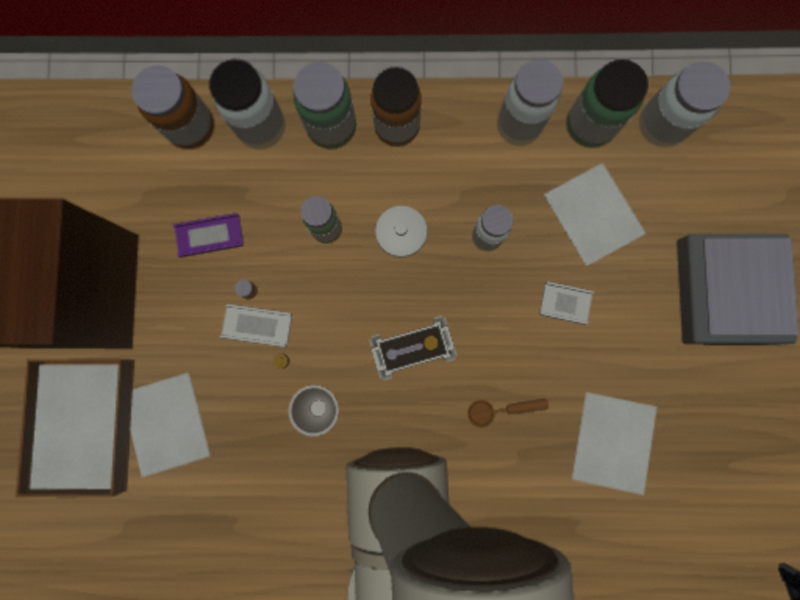

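Top view (800x600): case at (413,348), weight at its right end. The own lid is at (256,326), the small jar at (245,289) and the loose weight at (281,360). The short lid is at (567,303) and the purple decoy at (209,235). Next I measure these.

```bash
cat > h.py <<'E'
import numpy as np,cv2
from scipy.spatial.transform import Rotation as R
def rays(d,px):
    px=np.asarray(px,float).reshape(-1,1,2)
    n=cv2.undistortPoints(px,d["camera_matrix"],np.array([float(d["k1"]),0,0,0])).reshape(-1,2)
    return np.c_[n,np.ones(len(n))]
def plane(d,px,z):
    v=rays(d,px)@R.from_rotvec(d["attitude"]).as_matrix().T
    o=d["origin"];return o+v*((z-o[2])/v[:,2])[:,None]
def cloud(d):
    z=d["range_z"];h,w=z.shape;u,v=np.meshgrid(np.arange(w),np.arange(h))
    r=rays(d,np.c_[u.ravel(),v.ravel()])*z.reshape(-1,1)
    return (r@R.from_rotvec(d["attitude"]).as_matrix().T+d["origin"]).reshape(h,w,3)
def rect(P):
    """minAreaRect of xy points (m): centre, (long,short) mm, yaw deg of long axis"""
    (c,s,a)=cv2.minAreaRect((P[:,:2]*1000).astype(np.float32))
    if s[0]<s[1]: s=s[::-1];a+=90
    return np.round(c,1),np.round(s,1),round((a+90)%180-90,1)
E
python3 - <<'E'
from h import *
d=dict(np.load("top0.npz"));C=cloud(d)
hsv=cv2.cvtColor(d["image"],cv2.COLOR_RGB2HSV)
k=.64
def show(n,m,z):
    cs,_=cv2.findContours(m.astype(np.uint8),cv2.RETR_EXTERNAL,cv2.CHAIN_APPROX_NONE)
    for c in cs:
        if cv2.contourArea(c)<15: continue
        q=C[m&(cv2.drawContours(np.zeros(m.shape,np.uint8),[c],-1,1,-1)>0)]
        print(n,cv2.boundingRect(c),rect(plane(d,c.reshape(-1,2),z)),"z med/95",np.round(np.percentile(q[:,2],[5,50,95])*1000,1))
def win(x0,y0,x1,y1):
    m=np.zeros((384,512),bool);m[int(y0*k):int(y1*k),int(x0*k):int(x1*k)]=1;return m
S,V,H=hsv[...,1],hsv[...,2],hsv[...,0]
wood=(S>90)
show("lid",win(210,297,300,352)&(S<70)&(V>60),.017)
show("lidmid",win(210,297,300,352)&(C[...,2]>.006),.017)
show("short",win(530,275,600,330)&(S<70)&(V>60),.017)
show("case",win(360,310,465,385)&(S<70)&(V>60),.05)
show("case_z",win(360,310,465,385)&(C[...,2]>.02),.044)
show("weight",win(400,330,450,360)&(S>100),.04)
show("jar",win(225,272,262,302)&(C[...,2]>.02),.042)
show("jarcol",win(225,272,262,304)&(S<70)&(V>60),.042)
show("lw",win(265,345,300,375)&(C[...,2]>.01),.02)
show("jl",win(295,190,345,245)&(C[...,2]>.1),.13)
show("jr",win(465,195,520,255)&(C[...,2]>.1),.13)
show("rl",win(370,200,430,260)&(S<70)&(V>60),.015)
crop=d["image"][175:260,130:310,::-1]
cv2.imwrite("pics/crop0.png",cv2.resize(crop,None,fx=4.4,fy=4.4,interpolation=cv2.INTER_CUBIC))
E
```

```text
lid (141, 195, 46, 27) (array([482.4, 283.2]), array([127. ,  64.5]), 81.9) z med/95 [10.3 14.2 22.1]
lidmid (141, 191, 47, 31) (array([483. , 280.1]), array([132.6,  74.6]), 79.1) z med/95 [10.3 14.2 22.2]
short (345, 180, 35, 28) (array([ 525.2, -296.3]), array([89.9, 65.7]), 77.6) z med/95 [ 9.6 13.7 21.6]
case (236, 202, 56, 41) (array([440., -10.]), array([145. ,  82.5]), -73.3) z med/95 [20.6 45.5 68.2]
case_z (236, 202, 57, 42) (array([439.9, -10.3]), array([145.3,  82.8]), -73.5) z med/95 [28.3 37.4 67.3]
weight (271, 214, 10, 11) (array([449.3, -43.7]), array([28.4, 25.6]), -0.2) z med/95 [33.5 45.6 49.3]
jar (150, 179, 13, 11) (array([549.3, 300.3]), array([34.9, 29.1]), -90.0) z med/95 [30.8 44.7 47.7]
jarcol (150, 179, 12, 11) (array([549.6, 302.4]), array([30.2, 29.6]), 65.1) z med/95 [38.8 44.8 47.7]
lw (175, 226, 10, 10) (array([416.3, 233.9]), array([26.4, 25.9]), -89.9) z med/95 [14.8 23.4 37.1]
jl (193, 125, 22, 24) (array([665.6, 152.6]), array([63.9, 55. ]), 45.0) z med/95 [104.1 131.6 134.5]
jr (306, 131, 22, 23) (array([ 649.9, -149.4]), array([59.8, 55.5]), -0.7) z med/95 [103.8 131.3 134.8]
rl (240, 132, 34, 33) (array([661.6,  11.1]), array([98.5, 97.4]), 89.9) z med/95 [ 8.7 14.1 29.4]
```

View pics/crop0.png

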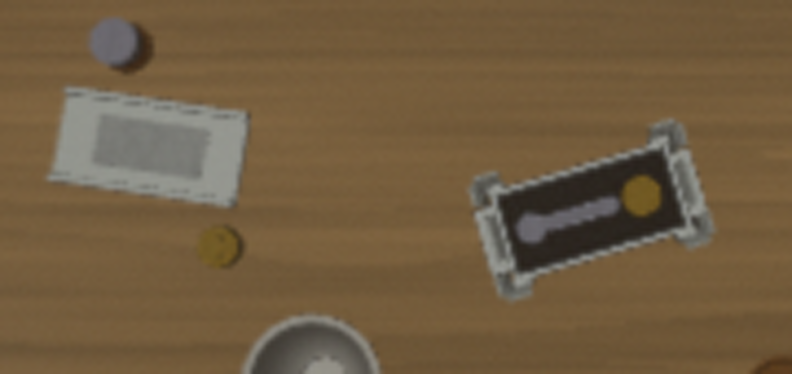

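The lid is 127x64 mm at (482,283) with yaw about 82°. The short lid is 90x66, and the case has yaw about 106°. The jar and loose weight leave room for a grasp shifted towards -x. Now I refine the case from its dark insert.

```bash
cat >> h.py <<'E'
def to(s,p,yaw):
    """shift mm in tool axes and z turn deg to bring TCP to p with tool x at yaw (mod 180), tool down"""
    T=R.from_rotvec(s["eef_rot"]);sh=T.inv().apply(np.asarray(p)-s["tcp_pos"])*1000
    best=None
    for k in(0,180):
        y=np.radians(yaw+k);X=np.array([np.cos(y),np.sin(y),0]);Z=np.array([0,0,-1.]);G=R.from_matrix(np.c_[X,np.cross(Z,X),Z])
        w=np.degrees((T.inv()*G).as_rotvec())
        if best is None or np.linalg.norm(w)<np.linalg.norm(best): best=w
    return np.round(sh,1),np.round(best,1)
def st(arm):
    s=arm.get_state();print("t",round(s["time_s"],2),"tcp",np.round(s["tcp_pos"]*1000,1),"F",np.round(s["contact_force"],1),"open",round(s["opening"]*1000,1),"j",np.round(s["joint_pos"],2));return s
E
python3 - <<'E'
from h import *
from rig import arm
d=dict(np.load("top0.npz"));C=cloud(d);im=d["image"]
V=im.max(2).astype(int);hsv=cv2.cvtColor(im,cv2.COLOR_RGB2HSV);S=hsv[...,1]
m=np.zeros(V.shape,bool);m[204:242,238:292]=1
ins=(m&(V<55)).astype(np.uint8);ins=cv2.morphologyEx(ins,cv2.MORPH_OPEN,np.ones((2,2)))
cs,_=cv2.findContours(ins,cv2.RETR_EXTERNAL,cv2.CHAIN_APPROX_NONE);c=max(cs,key=cv2.contourArea)
print("ins",rect(plane(d,c.reshape(-1,2),.040)))
# case yaw from insert hull; scoop and weight inside
inside=cv2.fillConvexPoly(np.zeros(V.shape,np.uint8),cv2.convexHull(c),1)>0
inside=cv2.erode(inside.astype(np.uint8),np.ones((5,5)))>0
for n,mm,z in(("scoop",inside&(V>75)&(S<100),.045),("weight",inside&(V>75)&(S>=100),.045)):
    p=plane(d,np.argwhere(mm)[:,::-1],z);print(n,rect(p),p.mean(0)[:2]*1000,"z",np.round(np.percentile(C[mm][:,2],[25,50,75])*1000,1))
s=st(arm);print(to(s,[.4496,-.043,.14],106.5))
E
```

```text
ins (array([436.4, -13.3]), array([108.1,  48.2]), -73.5)
scoop (array([433.6,   2.5]), array([63.8, 15.6]), -76.7) [434.30814598   6.15246969] z [44.2 45.5 46.7]
weight (array([449.1, -42.1]), array([22.7, 22.6]), -89.9) [449.03542561 -42.79293264] z [45.3 46.2 47.5]
t 0.1 tcp [ 147.1 -555.3  203.7] F [-0.4 -0.3  0.2] open 85.5 j [-1.52  0.16  1.6   0.    1.39 -0.21]
(array([ 423.5, -417.7,   64.6]), array([-0.1,  0.1, 88.3]))
```

```bash
python3 -m inch '[[0,[60,-60,10],[0,0,10]],[0,[105,-105,20],[0,0,20]],[0,[150,-150,30],[0,0,30]],[0,[195,-193,35],[0,0,40]],[0,[240,-237,40],[0,0,50]],[0,[285,-280,50],[0,0,60]],[0,[330,-325,60],[0,0,70]],[0,[375,-370,64],[0,0,80]],[0,[410,-405,64],[0,0,88]],[0,[423,-418,64],[0,0,88]],[0,[423,-418,64],[0,0,88]],[0,[423,-418,64],[0,0,88]]]'
python3 - <<'E'
from h import *
from rig import arm
s=st(arm);print(to(s,[.449,-.043,.08],106.5))
d=arm.snapshot("scene")
cv2.imwrite("pics/s1.png",cv2.resize(d["image"][110:250,200:360,::-1],None,fx=4,fy=4,interpolation=cv2.INTER_CUBIC))
E
```

```text
time_s: 1.6
tcp_pos: [0.449, -0.0412, 0.14]
eef_rot: [-2.525, 1.867, 0.004]
contact_force: [-0.8, 0.1, -0.2]
opening: -0.0003
t 1.6 tcp [449.  -41.2 140. ] F [-0.8  0.1 -0.2] open -0.3 j [-0.36 -0.11  2.    0.    1.25  2.48]
(array([ 1.9,  0.5, 60. ]), array([0. , 0.1, 0.5]))
```

View pics/s1.png

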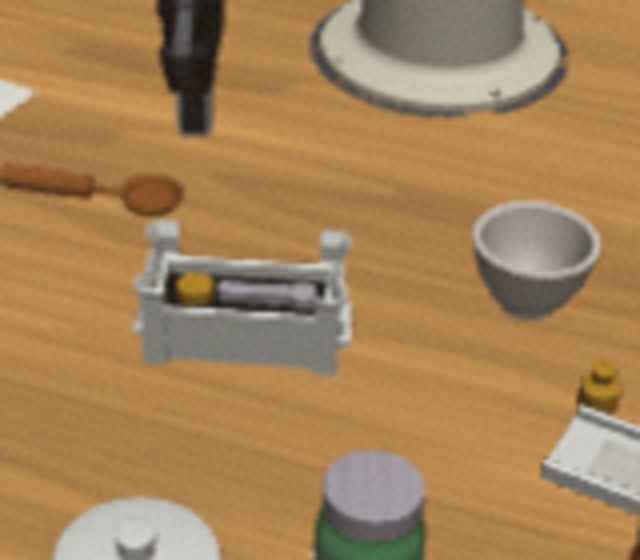

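The gripper is above the weight end (brass at (195,288) in the crop). I lower it until contact.

```bash
python3 -m inch '[[0,[2,0,30],[0,0,0.5]],[0,[2,0,55],[0,0,0.5]],[0,[2,0,68],[0,0,0.5]],[0,[2,0,73],[0,0,0.5]],[0,[2,0,78],[0,0,0.5]],[0,[2,0,81],[0,0,0.5]],[0,[2,0,84],[0,0,0.5]],[0,[2,0,86],[0,0,0.5]],[0,[2,0,86],[0,0,0.5]]]'
```

```text
time_s: 2.78
tcp_pos: [0.4492, -0.044, 0.0541]
eef_rot: [-2.516, 1.88, 0.003]
contact_force: [-0.3, 0.3, 0.4]
opening: -0.0008
```

```bash
python3 -m inch '[[0,[0,0,2],[0,0,0]],[0,[0,0,4],[0,0,0]],[0,[0,0,5],[0,0,0]]]';python3 -m inch '[[0,[0,0,1.5],[0,0,0]],[0,[0,0,3],[0,0,0]]]'
```

```text
time_s: 3.15
tcp_pos: [0.449, -0.044, 0.0489]
eef_rot: [-2.516, 1.88, 0.004]
contact_force: [-0.1, 0.4, -0.1]
opening: 0.0001
time_s: 3.4
tcp_pos: [0.449, -0.044, 0.0457]
eef_rot: [-2.516, 1.88, 0.004]
contact_force: [0.1, 0.5, 0.2]
opening: -0.0002
```

```bash
python3 -m inch '[[0,[0,0,1],[0,0,0]],[0,[0,0,2],[0,0,0]]]'; python3 -m inch '[[0,[0,0,1],[0,0,0]],[0,[0,0,2],[0,0,0]]]'
python3 - <<'E'
from h import *
from rig import arm
d=arm.snapshot("scene")
cv2.imwrite("pics/s2.png",cv2.resize(d["image"][130:220,220:320,::-1],None,fx=6,fy=6,interpolation=cv2.INTER_CUBIC))
E
```

```text
time_s: 3.65
tcp_pos: [0.449, -0.044, 0.0437]
eef_rot: [-2.516, 1.88, 0.004]
contact_force: [-0.4, 0.3, -0.4]
opening: -0.0003
time_s: 3.9
tcp_pos: [0.449, -0.044, 0.0416]
eef_rot: [-2.516, 1.88, 0.004]
contact_force: [0.2, 0.2, -0.2]
opening: -0.0
```

View pics/s2.png

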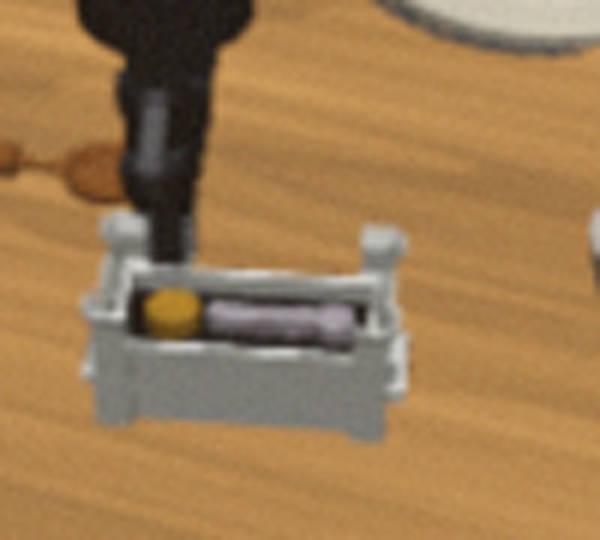

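The fingers are behind the case's rear wall: they pass down at (170,260) behind the rim, and the weight is at (172,312). So my position is off in x. I check the calibration conventions across both views.

```bash
python3 -m inch '[[0,[0,0,-40],[0,0,0]],[0,[0,0,-75],[0,0,0]],[0,[0,0,-75],[0,0,0]]]' | head -2
python3 - <<'E'
from h import *
for n in("top","scene"):
    d=dict(np.load(n+"0.npz"));print(n,np.round(R.from_rotvec(d["attitude"]).as_matrix(),3).tolist())
    C=cloud(d);hsv=cv2.cvtColor(d["image"],cv2.COLOR_RGB2HSV)
    w=(hsv[...,0]>8)&(hsv[...,0]<22)&(hsv[...,1]>90)&(abs(C[...,2])<.05)
    P=C[w];A=np.c_[P[:,:2],np.ones(len(P))];co,*_=np.linalg.lstsq(A,P[:,2],rcond=None);print("plane z=ax+by+c",np.round(co,4),len(P))
    b=(hsv[...,0]>15)&(hsv[...,0]<28)&(hsv[...,1]>150)&(C[...,2]>.015)&(C[...,2]<.06)
    k,l,s_,c=cv2.connectedComponentsWithStats(b.astype(np.uint8))
    for i in range(1,k):
        if s_[i,4]>12: print("brass",c[i],s_[i],np.round(np.median(C[l==i],0)*1000,1), np.round(plane(d,[c[i]],.042)*1000,1))
E
```

```text
time_s: 4.32
tcp_pos: [0.4515, -0.045, 0.1195]
top [[0.003, -0.994, 0.114], [-1.0, -0.001, 0.018], [-0.018, -0.114, -0.993]]
plane z=ax+by+c [-0.0006  0.0021  0.003 ] 118149
brass [275.42622951 219.        ] [271 215   9   9  61] [449.  -42.1  46.2] [[449.2 -43.4  42. ]]
brass [179.2238806 230.7761194] [175 227   9   9  67] [414.8 232.1  23.7] [[415.4 229.6  42. ]]
scene [[-0.385, 0.595, -0.705], [0.923, 0.242, -0.299], [-0.007, -0.766, -0.643]]
plane z=ax+by+c [ 0.0012  0.0018 -0.0018] 93175
brass [248.43076923 181.89230769] [244 179  10   7  65] [456.7 -38.6  42.1] [[457.5 -39.5  42. ]]
brass [350.01408451 204.47887324] [345 200  11  10  71] [423.3 237.1  18.8] [[445.1 238.9  42. ]]
```

Run:
```python
from h import *
from rig import arm
s=st(arm);print(R.from_rotvec(s["eef_rot"]).as_matrix().round(3).tolist())
ims=[]
for n in("top","scene"):
    d=arm.snapshot(n);np.savez(n+"1.npz",**d);C=cloud(d)
    V=d["image"].max(2)
    C0=cloud(dict(np.load(n+"0.npz")))
    b=(np.linalg.norm(C-C0,axis=2)>.03)&(C[...,2]>.05)&(np.hypot(C[...,0]-.45,C[...,1]+.04)<.15)
    for lo in(.08,.1,.12,.14,.16,.18,.2):
        m=b&(C[...,2]>lo)&(C[...,2]<lo+.02)
        if m.sum()>5: print(n,lo,m.sum(),np.round(np.median(C[m],0)*1000),np.round(C[m].min(0)*1000),np.round(C[m].max(0)*1000))
    im=d["image"][90:250,180:380,::-1] if n=="scene" else d["image"][170:330,190:390,::-1]
    ims.append(cv2.resize(im,None,fx=2,fy=2,interpolation=cv2.INTER_CUBIC))
cv2.imwrite("pics/c1.png",np.hstack(ims))
```

```text
t 4.33 tcp [451.5 -45.  119.5] F [ 0.8 -0.3 -0.4] open 0.1 j [-0.37 -0.08  2.02  0.    1.2   2.49]
[[0.283, -0.959, 0.004], [-0.959, -0.283, -0.0], [0.002, -0.004, -1.0]]
scene 0.14 39 [459. -36. 154.] [445. -53. 143.] [466. -31. 159.]
scene 0.16 61 [461. -38. 169.] [439. -52. 160.] [467. -31. 180.]
scene 0.18 33 [477. -30. 194.] [438. -45. 181.] [485. -21. 199.]
scene 0.2 65 [470. -28. 212.] [441. -53. 201.] [506. -17. 220.]
```

View pics/c1.png

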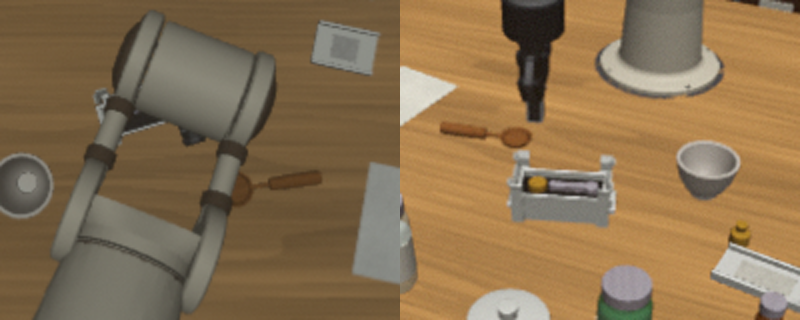

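Run:
```python
from h import *
from rig import arm
s=st(arm)
d=dict(np.load("scene1.npz"));Rm=R.from_rotvec(d["attitude"])
for z in(.1085,.1195,.13,.14,.15,.16):
    q=Rm.inv().apply(np.array([.4515,-.045,z])-d["origin"]);n=q[:2]/q[2];n=n*(1+d["k1"]*(n@n));print(z,np.round(d["camera_matrix"][:2,:2]@n+d["camera_matrix"][:2,2],1))
print(to(s,[.452,-.0415,.03],106.5))
```

```text
t 4.42 tcp [448.9 -44.  116.2] F [ 0.1  0.7 -0.5] open -0.1 j [-0.37 -0.08  2.02  0.    1.2   2.49]
0.1085 [247.  160.3]
0.1195 [246.9 156.9]
0.13 [246.8 153.5]
0.14 [246.7 150.3]
0.15 [246.7 147.1]
0.16 [246.6 143.8]
(array([-1.3, -3.8, 86.2]), array([ 0.1,  0.1, -0. ]))
```

The seen tip (row 150) is at z≈0.14 with the TCP reported at 0.117, so the tips are about 25 mm above the reported TCP rather than 11 mm below it. I go on by contact, in small steps.

```bash
python3 -m inch '[[0,[-1.3,-3.8,40],[0,0,0]],[0,[-1.3,-3.8,70],[0,0,0]],[0,[-1.3,-3.8,86],[0,0,0]],[0,[-1.3,-3.8,88],[0,0,0]]]'; python3 -m inch '[[0,[0,0,1.5],[0,0,0]],[0,[0,0,3],[0,0,0]],[0,[0,0,4.5],[0,0,0]]]'; python3 -m inch '[[0,[0,0,1.5],[0,0,0]],[0,[0,0,3],[0,0,0]]]'
```

```text
time_s: 4.92
tcp_pos: [0.4506, -0.041, 0.0267]
eef_rot: [2.516, -1.88, -0.01]
contact_force: [0.1, 0.4, 0.6]
opening: 0.0002
time_s: 5.3
tcp_pos: [0.4512, -0.0412, 0.0228]
eef_rot: [2.516, -1.881, -0.007]
contact_force: [-0.6, -0.1, -0.2]
opening: -0.0001
time_s: 5.55
tcp_pos: [0.4514, -0.0413, 0.0199]
eef_rot: [2.516, -1.881, -0.007]
contact_force: [0.1, -0.2, -0.4]
opening: 0.0001
```

```bash
python3 -m inch '[[0,[0,0,1.5],[0,0,0]],[0,[0,0,3],[0,0,0]]]'
python3 - <<'E'
from h import *
from rig import arm
d=arm.snapshot("scene")
cv2.imwrite("pics/s3.png",cv2.resize(d["image"][130:220,220:320,::-1],None,fx=6,fy=6,interpolation=cv2.INTER_CUBIC))
E
```

```text
time_s: 5.8
tcp_pos: [0.4514, -0.0413, 0.0171]
eef_rot: [2.516, -1.881, -0.007]
contact_force: [-1.1, 1.3, 3.7]
opening: 0.0001
```

View pics/s3.png

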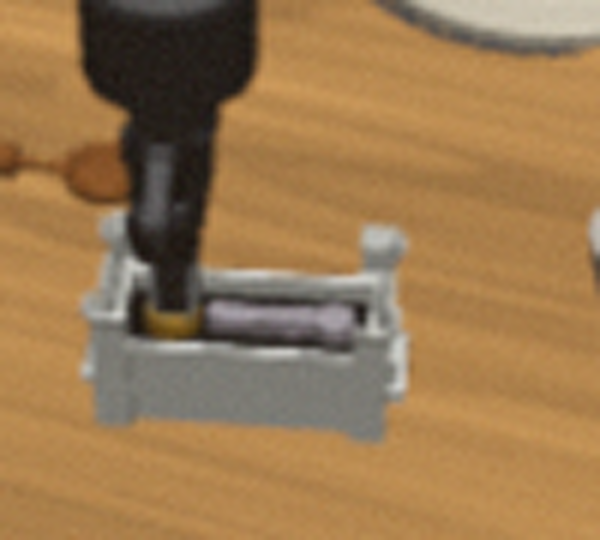

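The tips now stand on the weight ((172,308)), with the first contact force 3.7 N at TCP z=17. I press on.

```bash
python3 -m inch '[[0,[0,0,1.5],[0,0,0]],[0,[0,0,3],[0,0,0]]]'|sed -n '2p;4p'; python3 -m inch '[[0,[0,0,1.5],[0,0,0]],[0,[0,0,3],[0,0,0]]]'|sed -n '2p;4p';python3 -m inch '[[0,[0,0,1],[0,0,0]],[0,[0,0,2],[0,0,0]]]'|sed -n '2p;4p'
```

```text
tcp_pos: [0.4514, -0.0413, 0.014]
contact_force: [-0.9, 0.6, 3.9]
tcp_pos: [0.4514, -0.0413, 0.0109]
contact_force: [-2.2, 1.3, 3.5]
tcp_pos: [0.4514, -0.0413, 0.0088]
contact_force: [-2.7, 0.9, 3.4]
```

```bash
python3 -m inch '[[0,[0,0,1],[0,0,0]],[0,[0,0,2],[0,0,0]]]'|sed -n '2p;4p'
```

```text
tcp_pos: [0.4515, -0.0413, 0.0081]
contact_force: [-9.7, 3.3, 24.8]
```

The weight is home: 25 N at TCP z=8.1, against 3.5 N while sliding. That makes tip height = TCP z + 27 mm when shut. Now the scoop, 52 mm along the case.

```bash
python3 -m inch '[[0,[0,0,-15],[0,0,0]],[0,[0,0,-25],[0,0,0]],[0,[-25,0,-25],[0,0,0]],[0,[-48,0,-25],[0,0,0]],[0,[-52,0,-20],[0,0,0]],[0,[-52,0,-14],[0,0,0]],[0,[-52,0,-11],[0,0,0]],[0,[-52,0,-9],[0,0,0]]]'|sed -n '2p;4p'; python3 -m inch '[[0,[0,0,1],[0,0,0]],[0,[0,0,2],[0,0,0]],[0,[0,0,3],[0,0,0]]]'|sed -n '2p;4p'
```

```text
tcp_pos: [0.4369, 0.008, 0.017]
contact_force: [-0.8, 0.1, 0.1]
tcp_pos: [0.437, 0.0079, 0.0142]
contact_force: [-1.6, 0.6, 3.2]
```

```bash
python3 -m inch '[[0,[0,0,1.5],[0,0,0]],[0,[0,0,3],[0,0,0]],[0,[0,0,4.5],[0,0,0]],[0,[0,0,5.2],[0,0,0]]]'|sed -n '2p;4p'; python3 -m inch '[[0,[0,0,1],[0,0,0]],[0,[0,0,2],[0,0,0]]]'|sed -n '2p;4p'
```

```text
tcp_pos: [0.437, 0.0079, 0.0089]
contact_force: [-1.8, 0.7, 2.8]
tcp_pos: [0.4371, 0.0079, 0.0081]
contact_force: [-10.2, 2.1, 25.6]
```

Both pieces are home, stopping at the same height (25.6 N at z=8.1). Next the lid, unwinding the wrist the long way to stay within joint 6's range.

```bash
python3 - <<'E'
from h import *
from rig import arm
s=st(arm);print(to(s,[.4825,.271,.09],82)); print(to(s,[.4825,.271,.01],82))
E
python3 -m inch '[[0,[0,0,-30],[0,0,0]],[0,[0,0,-80],[0,0,-10]],[0.3,[0,0,-85],[0,0,-20]]]'|sed -n '2p;4p'
```

```text
t 8.97 tcp [437.1   7.9   8.1] F [-10.2   2.1  25.6] open -0.2 j [-0.26  0.08  2.12  0.    0.95  2.59]
(array([-239.8, -117.7,  -81.5]), array([ 0.3,  0.2, 24.4]))
(array([-239.4, -118.1,   -1.5]), array([ 0.3,  0.2, 24.4]))
tcp_pos: [0.4408, 0.0068, 0.0967]
contact_force: [0.0, 0.2, -0.2]
```

Run:
```python
from h import *
from rig import arm
s=st(arm);print(to(s,[.4825,.271,.09],82))
```

```text
t 9.35 tcp [440.8   6.8  96.7] F [ 0.   0.2 -0.2] open 16.9 j [-0.26 -0.08  2.07  0.    1.15  2.24]
(array([-186.6, -191.6,    6.9]), array([-0.1, -0. , 44.8]))
```

```bash
python3 -m inch '[[1,[-20,-20,0],[0,0,-10.5]],[1,[-50,-50,0],[0,0,-21]],[1,[-80,-80,0],[0,0,-31.5]],[1,[-110,-112,0],[0,0,-42]],[1,[-140,-144,0],[0,0,-52.5]],[1,[-170,-175,0],[0,0,-63]],[1,[-187,-192,7],[0,0,-73.5]],[1,[-187,-192,7],[0,0,-84]],[1,[-187,-192,7],[0,0,-94.5]],[1,[-187,-192,7],[0,0,-105]],[1,[-187,-192,7],[0,0,-115.5]],[1,[-187,-192,7],[0,0,-126]]]'|sed -n '2p;4p'
python3 -m inch '[[1,[0,0,0],[0,0,-9]],[1,[0,0,0],[0,0,-9]]]'|sed -n '2p;4p'
python3 - <<'E'
from h import *
from rig import arm
s=st(arm);print(to(s,[.4825,.271,.0],82))
d=arm.snapshot("scene");np.savez("scene2.npz",**d)
cv2.imwrite("pics/s4.png",cv2.resize(d["image"][120:280,280:440,::-1],None,fx=4,fy=3.75,interpolation=cv2.INTER_CUBIC))
E
```

```text
tcp_pos: [0.4827, 0.2715, 0.0894]
contact_force: [-0.4, -0.1, 0.2]
tcp_pos: [0.4828, 0.2715, 0.089]
contact_force: [-0.4, -0.4, 0.2]
t 11.1 tcp [482.8 271.5  89. ] F [-0.4 -0.4  0.2] open 85.5 j [ 0.29  0.22  1.77 -0.    1.15  0.43]
(array([-0.6, -0.5, 89. ]), array([ 0.2, -0. ,  0. ]))
```

View pics/s4.png

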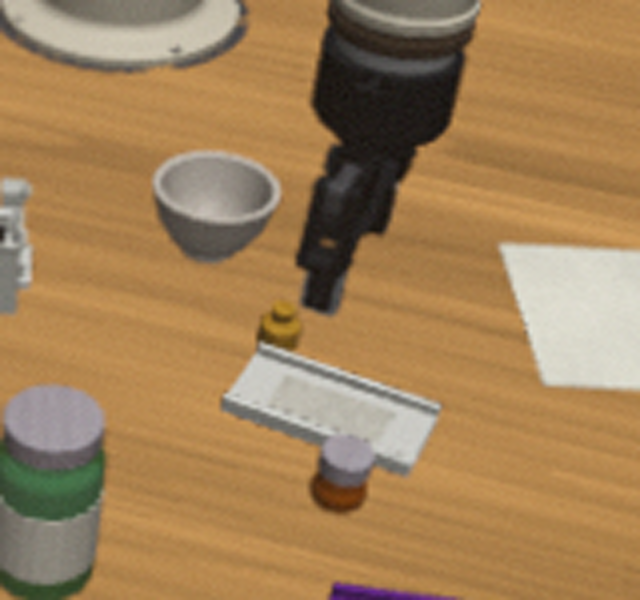

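The front finger's tip is at about (322,305) in the crop, pixel (360,201). I check that against the expected position before going down.

Run:
```python
from h import *
d=dict(np.load("scene2.npz"));Rm=R.from_rotvec(d["attitude"])
def pr(p):
    q=Rm.inv().apply(np.asarray(p)-d["origin"]);n=q[:2]/q[2];n=n*(1+d["k1"]*(n@n));return np.round(d["camera_matrix"][:2,:2]@n+d["camera_matrix"][:2,2],1)
for z in(.08,.1,.115,.13,.145): print(z,"front",pr([.532,.265,z]),"rear",pr([.433,.278,z]))
C=cloud(d);C0=cloud(dict(np.load("scene0.npz")))
b=(np.linalg.norm(C-C0,axis=2)>.03)&(C[...,2]>.06)&(C[...,2]<.18)&(np.hypot(C[...,0]-.48,C[...,1]-.27)<.12)
for lo in np.arange(.06,.18,.015):
    m=b&(C[...,2]>lo)&(C[...,2]<lo+.015)
    if m.sum()>3: print(round(lo,3),m.sum(),np.round(np.percentile(C[m],[5,50,95],axis=0)*1000).tolist())
m=(np.arange(384)[:,None]>150)&(d["image"].min(2)>120)
# lid in scene view
hsv=cv2.cvtColor(d["image"],cv2.COLOR_RGB2HSV)
w=(hsv[...,1]<70)&(hsv[...,2]>80)&(C[...,2]>.004)&(C[...,2]<.024)&(np.hypot(C[...,0]-.48,C[...,1]-.28)<.085)
print("lid scene",rect(C[w]),np.round(np.median(C[w],0)*1000))
```

```text
0.08 front [355.3 217.8] rear [368.5 194. ]
0.1 front [356.7 211.5] rear [369.9 187.8]
0.115 front [357.7 206.6] rear [370.9 183. ]
0.13 front [358.8 201.7] rear [372.  178.2]
0.145 front [359.8 196.6] rear [373.1 173.3]
0.12 18 [[442.0, 256.0, 127.0], [531.0, 273.0, 131.0], [536.0, 289.0, 135.0]]
0.135 68 [[441.0, 257.0, 136.0], [535.0, 271.0, 142.0], [540.0, 289.0, 149.0]]
0.15 51 [[442.0, 258.0, 151.0], [535.0, 271.0, 155.0], [540.0, 290.0, 162.0]]
0.165 42 [[442.0, 254.0, 170.0], [554.0, 267.0, 177.0], [558.0, 291.0, 180.0]]
lid scene (array([486.9, 283.9]), array([124.3,  67.6]), 80.8) [483. 282.  10.]
```

The tips stand at z≈127-130, i.e. TCP + 40 when open, and they straddle the lid. I go down to TCP z = -30 (tips about 9 mm up) and close.

```bash
python3 -m inch '[[1,[0,-1,45],[0,0,0]],[1,[0,-1,80],[0,0,0]],[1,[0,-1,105],[0,0,0]],[1,[0,-1,115],[0,0,0]],[1,[0,-1,119],[0,0,0]],[1,[0,-1,119],[0,0,0]]]'
python3 -m inch '[[0.8,[0,0,0],[0,0,0]],[0.7,[0,0,0],[0,0,0]],[0.7,[0,0,0],[0,0,0]],[0.65,[0,0,0],[0,0,0]],[0.65,[0,0,0],[0,0,0]]]' 40
```

```text
time_s: 11.9
tcp_pos: [0.4829, 0.2719, -0.0292]
eef_rot: [2.371, 2.058, 0.006]
contact_force: [-0.1, 0.7, -0.3]
opening: 0.0854
time_s: 12.52
tcp_pos: [0.4841, 0.2723, -0.0277]
eef_rot: [2.37, 2.057, 0.009]
contact_force: [-0.8, -0.5, 5.7]
opening: 0.0634
```

The grip closed on 63.4 mm. I lift a little and refine the case centre from the guide posts in both views.

```bash
python3 -m inch '[[0.6,[0,0,-3],[0,0,0]],[0.6,[0,0,-30],[0,0,0]],[0.6,[0,0,-70],[0,0,0]],[0.6,[0,0,-100],[0,0,0]],[0.6,[0,0,-100],[0,0,0]]]' 50
python3 - <<'E'
from h import *
from rig import arm
u=np.array([np.cos(np.radians(106.5)),np.sin(np.radians(106.5))]);v=np.array([-u[1],u[0]])
for n in("top","scene"):
    d=dict(np.load(n+"0.npz"));C=cloud(d);hsv=cv2.cvtColor(d["image"],cv2.COLOR_RGB2HSV)
    near=(np.hypot(C[...,0]-.44,C[...,1]+.01)<.09)&(hsv[...,1]<80)&(hsv[...,2]>50)
    zb=.003 if n=="top" else 0
    for lo in (.054,.04):
        P=C[near&(C[...,2]>lo+zb)];print(n,lo,len(P),rect(P))
        a=P[:,:2]@u*1000;b=P[:,:2]@v*1000
        ca=(np.percentile(a,2)+np.percentile(a,98))/2;cb=(np.percentile(b,2)+np.percentile(b,98))/2
        print("  centre",np.round(ca*u+cb*v,1),"extent",np.round([np.ptp(np.percentile(a,[2,98])),np.ptp(np.percentile(b,[2,98]))],1))
s=st(arm)
d=arm.snapshot("scene");np.savez("scene3.npz",**d)
cv2.imwrite("pics/s5.png",cv2.resize(d["image"][90:280,280:440,::-1],None,fx=3.15,fy=3.15,interpolation=cv2.INTER_CUBIC))
E
```

```text
time_s: 13.15
tcp_pos: [0.4856, 0.2728, 0.075]
eef_rot: [2.368, 2.055, 0.018]
contact_force: [0.8, 0.0, -0.9]
opening: 0.0624
top 0.054 325 (array([439.2, -10.7]), array([140.7,  80.7]), -73.5)
  centre [439.6 -10.8] extent [136.7  77.8]
top 0.04 617 (array([439.2, -10.7]), array([140.7,  80.7]), -73.5)
  centre [439.2 -11. ] extent [134.2  74.7]
scene 0.054 152 (array([442.2,  -9.1]), array([139.5,  81. ]), -73.7)
  centre [442.5  -8.7] extent [138.1  78.7]
scene 0.04 463 (array([442.2,  -9.1]), array([139.5,  81. ]), -73.7)
  centre [442.2  -8.8] extent [133.4  76.3]
t 13.15 tcp [485.6 272.8  75. ] F [ 0.8  0.  -0.9] open 62.4 j [ 0.3   0.24  1.77 -0.    1.12  0.44]
```

View pics/s5.png

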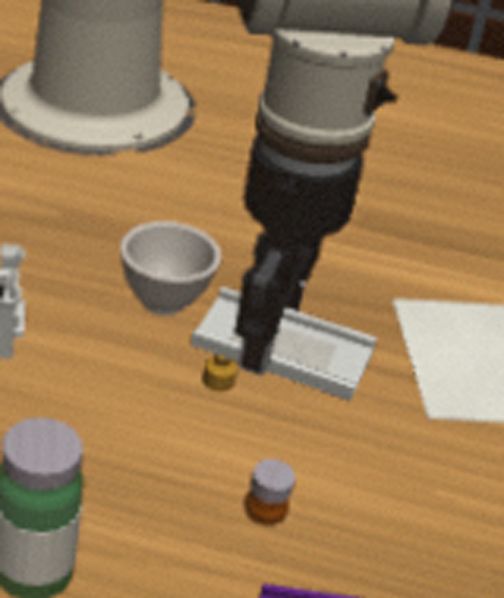

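The lid hangs level in the gripper, and the jar and loose weight are undisturbed. I measure the held lid in the same scene view, so it can be compared with the case.

Run:
```python
from h import *
from rig import arm
d=dict(np.load("scene3.npz"));C=cloud(d);hsv=cv2.cvtColor(d["image"],cv2.COLOR_RGB2HSV)
w=(hsv[...,1]<80)&(hsv[...,2]>90)&(C[...,2]>.09)&(C[...,2]<.135)&(np.hypot(C[...,0]-.485,C[...,1]-.284)<.085)
P=C[w];print(len(P),rect(P),np.percentile(P[:,2],[2,20,50,80,98])*1000)
# lid tilt from plate points
q=P[P[:,2]<np.percentile(P[:,2],70)];A=np.c_[q[:,:2],np.ones(len(q))];print("slope",np.linalg.lstsq(A,q[:,2],rcond=None)[0])
s=arm.get_state();T=R.from_rotvec(s["eef_rot"]).as_matrix();print(T.round(3).tolist())
for y in(81.9,80.8):
  u=np.array([np.cos(np.radians(y)),np.sin(np.radians(y))]);v=np.array([-u[1],u[0]])
  a=P[:,:2]@u*1000;b=P[:,:2]@v*1000
  f=lambda t:(np.percentile(t,1.5)+np.percentile(t,98.5))/2
  c=f(a)*u+f(b)*v;print("centre",c,"ext",np.ptp(np.percentile(a,[1.5,98.5])),np.ptp(np.percentile(b,[1.5,98.5])),"in tool",T.T@np.r_[c-s["tcp_pos"][:2]*1000,0])
```

```text
882 (array([491.1, 284.4]), array([124.3,  68.9]), 82.0) [108.02630609 111.38041543 112.84770206 117.17119527 121.17435152]
slope [-0.02081148  0.00155349  0.12167718]
[[0.141, 0.99, 0.008], [0.99, -0.141, 0.002], [0.003, 0.008, -1.0]]
centre [489.99022503 285.06413041] ext 121.09928425150792 64.09217930154932 in tool [13.48140753  4.15328711  0.0747335 ]
centre [489.8538574  284.99854816] ext 121.10751161135022 64.33260652819513 in tool [13.39727907  4.02751756  0.07347539]
```

Run:
```python
from h import *
from rig import arm
print(to(arm.get_state(),[.4426,-.0218,.06],106.4))
```

```text
(array([-297. ,    0.3,   12. ]), array([  0.5,  -0.1, -24.5]))
```

```bash
python3 -m inch '[[0.6,[-20,0,-5],[0.5,0,-2]],[0.6,[-60,0,-5],[0.5,0,-6]],[0.6,[-105,0,-5],[0.5,0,-10]],[0.6,[-150,0,-5],[0.5,0,-14]],[0.6,[-195,0,-5],[0.5,0,-18]],[0.6,[-235,0,-5],[0.5,0,-22]],[0.6,[-270,0,0],[0.5,0,-24.5]],[0.6,[-290,0,8],[0.5,0,-24.5]],[0.6,[-297,0,12],[0.5,0,-24.5]],[0.6,[-297,0,12],[0.5,0,-24.5]],[0.6,[-297,0,12],[0.5,0,-24.5]]]'|sed -n '2p;4p'
cat > rel.py <<'E'
from h import *
from rig import arm
import sys
s=st(arm);T=R.from_rotvec(s["eef_rot"]).as_matrix();zl=s["tcp_pos"][2]+.0277;print("toolz",T[:,2].round(3),"yaw",np.degrees(np.arctan2(T[1,0],T[0,0])))
d=arm.snapshot("scene");C=cloud(d);hsv=cv2.cvtColor(d["image"],cv2.COLOR_RGB2HSV)
w=(hsv[...,1]<80)&(hsv[...,2]>90)&(C[...,2]>zl+.004)&(C[...,2]<zl+.03)&(np.hypot(C[...,0]-.442,C[...,1]+.008)<.085)
P=C[w];print(rect(P),np.percentile(P[:,2],[2,50,98])*1000)
y=np.radians(106.4);u=np.array([np.cos(y),np.sin(y)]);v=np.array([-u[1],u[0]]);a=P[:,:2]@u*1000;b=P[:,:2]@v*1000
f=lambda t:(np.percentile(t,1.5)+np.percentile(t,98.5))/2
c=f(a)*u+f(b)*v;print("lid scene",c.round(1),"lid->case along u,v",np.round([(np.array([442.3,-8.9])-c)@u,(np.array([442.3,-8.9])-c)@v],1))
cv2.imwrite("pics/"+sys.argv[1],cv2.resize(d["image"][110:230,200:340,::-1],None,fx=5,fy=5,interpolation=cv2.INTER_CUBIC))
E
python3 rel.py s6.png
```

```text
tcp_pos: [0.4422, -0.0209, 0.0598]
contact_force: [0.1, -0.7, -1.7]
t 14.57 tcp [442.2 -20.9  59.8] F [ 0.1 -0.7 -1.7] open 62.8 j [-0.32 -0.01  2.09  0.    1.07 -0.61]
toolz [-0.001  0.002 -1.   ] yaw 106.45417128687588
(array([443. ,  -7.4]), array([123.6,  73.5]), -73.8) [ 92.69754809  97.92314489 106.40428662]
lid scene [442.2  -7.6] lid->case along u,v [-1.3  0.2]
```

View pics/s6.png

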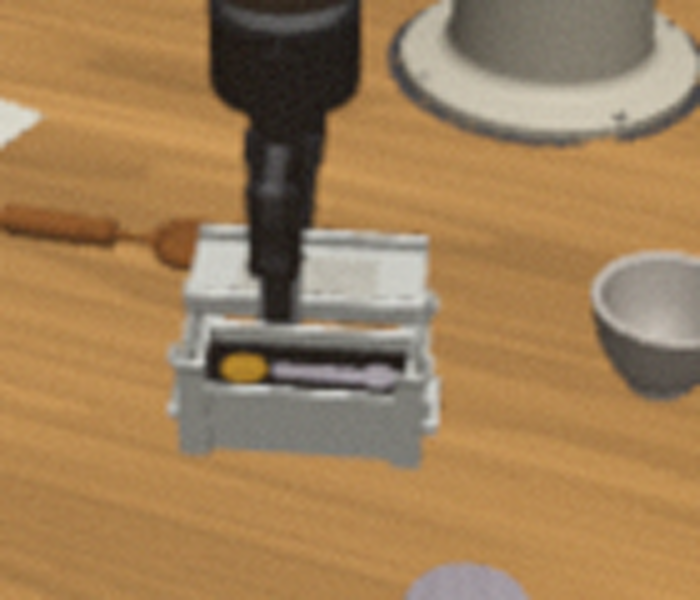

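The lid is over the case (pixel row 265 in the crop), 1.3 mm too far along +x and well aligned across. Both pieces look flush. I lower it with that correction.

```bash
python3 -m inch '[[0.6,[-1.2,0,8],[0,0,0]],[0.6,[-1.2,0,18],[0,0,0]],[0.6,[-1.2,0,26],[0,0,0]],[0.6,[-1.2,0,30],[0,0,0]],[0.6,[-1.2,0,31],[0,0,0]]]'; python3 -m inch '[[0.6,[0,0,1],[0,0,0]],[0.6,[0,0,2],[0,0,0]],[0.6,[0,0,3],[0,0,0]]]'
```

```text
time_s: 15.25
tcp_pos: [0.4425, -0.022, 0.0286]
eef_rot: [-1.879, -2.515, -0.001]
contact_force: [0.7, 1.1, -0.9]
opening: 0.0627
time_s: 15.62
tcp_pos: [0.4427, -0.0221, 0.0257]
eef_rot: [-1.88, -2.516, -0.002]
contact_force: [-0.3, 0.5, 1.4]
opening: 0.0628
```

```bash
python3 -m inch '[[0.6,[0,0,1],[0,0,0]],[0.6,[0,0,2],[0,0,0]]]'; python3 -m inch '[[0.6,[0,0,1],[0,0,0]],[0.6,[0,0,2],[0,0,0]]]'
```

```text
time_s: 15.88
tcp_pos: [0.443, -0.022, 0.0241]
eef_rot: [-1.88, -2.516, -0.002]
contact_force: [-1.4, 1.3, 5.8]
opening: 0.0625
time_s: 16.12
tcp_pos: [0.4437, -0.0221, 0.023]
eef_rot: [-1.88, -2.517, -0.003]
contact_force: [-1.7, 1.6, 9.6]
opening: 0.0626
```

The lid sits on the catch ramps: contact at lid origin ≈51 mm, about 12 mm above the seat, as described. I release, rise, and turn 90° so both jaws can press at ±40 mm together.

```bash
python3 -m inch '[[0.7,[0,0,-1],[0,0,0]],[0.85,[0,0,-1],[0,0,0]],[0.85,[0,0,-1],[0,0,0]],[0.85,[0,0,-1],[0,0,0]],[0.85,[0,0,-15],[0,0,0]],[0.85,[0,0,-35],[0,0,0]],[0.85,[0,0,-50],[0,0,0]],[0.85,[0,0,-50],[0,0,0]]]'
python3 rel.py s7.png
```

```text
time_s: 17.12
tcp_pos: [0.445, -0.0226, 0.0747]
eef_rot: [1.878, 2.514, 0.005]
contact_force: [0.0, 0.3, 0.1]
opening: 0.0722
t 17.12 tcp [445.  -22.6  74.7] F [0.  0.3 0.1] open 72.2 j [-0.32 -0.04  2.08  0.    1.1  -0.61]
toolz [ 0.005  0.    -1.   ] yaw 106.46960957125927
(array([486.5,  -5.4]), array([18.5,  4.7]), -51.8) [109.54003802 118.4735065  130.69030536]
lid scene [484.2  -5.6] lid->case along u,v [ 8.6 41.2]
```

View pics/s7.png

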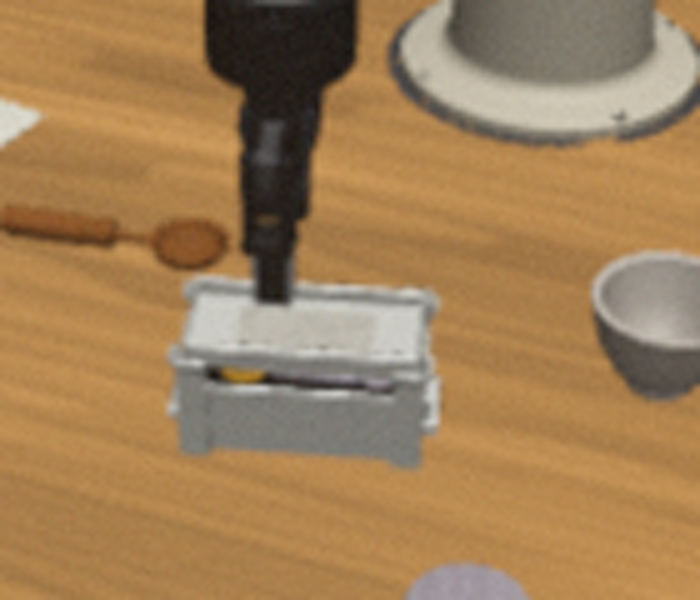

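The lid lies level between the four posts (rim at (300,330)), with daylight still under it. Now I turn and centre over it.

```bash
python3 - <<'E'
from h import *
from rig import arm
print(to(arm.get_state(),[.4396,-.0105,.075],16.4))
E
python3 -m inch '[[0.8,[4,-1,0],[0,0,10]],[0.8,[8,-2,0],[0,0,20]],[0.8,[12,-2,0],[0,0,30]],[0.8,[13,-2,0],[0,0,40]],[0.8,[13,-2,0],[0,0,50]],[0.8,[13,-2,0],[0,0,60]],[0.8,[13,-2,0],[0,0,70]],[0.8,[13,-2,0],[0,0,80]],[0.8,[13,-2,0],[0,0,90]],[0.8,[13,-2,0],[0,0,90]],[0.8,[13,-2,0],[0,0,90]]]'
python3 - <<'E'
from h import *
from rig import arm
s=st(arm);print(to(s,[.4396,-.0105,.045],16.4))
E
```

```text
(array([12.7, -1. , -1.4]), array([  0.1,   0.1, -89.9]))
time_s: 18.55
tcp_pos: [0.4382, -0.0104, 0.0732]
eef_rot: [-3.108, -0.454, -0.003]
contact_force: [-0.2, -0.2, -0.4]
opening: 0.0683
t 18.55 tcp [438.2 -10.4  73.2] F [-0.2 -0.2 -0.4] open 68.3 j [-0.3  -0.05  2.09  0.    1.1   0.98]
(array([ 1.3,  0.6, 28.2]), array([-0. , -0.1,  0.2]))
```

```bash
python3 -m inch '[[0.8,[1.3,0.6,15],[0,0,0]],[0.8,[1.3,0.6,28],[0,0,0]],[0.8,[1.3,0.6,35],[0,0,0]],[0.8,[1.3,0.6,38],[0,0,0]]]'|sed -n '2p;4p'; python3 -m inch '[[0.8,[0,0,1.5],[0,0,0]],[0.8,[0,0,3],[0,0,0]],[0.8,[0,0,4],[0,0,0]]]'|sed -n '2p;4p'
```

```text
tcp_pos: [0.4391, -0.0104, 0.0343]
contact_force: [0.5, -0.8, -0.3]
tcp_pos: [0.4393, -0.0104, 0.0305]
contact_force: [-0.2, -0.8, 0.7]
```

```bash
python3 -m inch '[[0.8,[0,0,1.5],[0,0,0]],[0.8,[0,0,3],[0,0,0]]]'|sed -n '2p;4p'; python3 -m inch '[[0.8,[0,0,1.5],[0,0,0]],[0.8,[0,0,3],[0,0,0]]]'|sed -n '2p;4p'
```

```text
tcp_pos: [0.4399, -0.0105, 0.0281]
contact_force: [-2.1, 0.4, 8.3]
tcp_pos: [0.4409, -0.0107, 0.0265]
contact_force: [-2.9, 1.9, 12.4]
```

```bash
python3 -m inch '[[0.8,[0,0,1.5],[0,0,0]],[0.8,[0,0,3],[0,0,0]]]'|sed -n '2p;4p'
```

```text
tcp_pos: [0.4413, -0.0109, 0.0251]
contact_force: [-8.9, 2.2, 20.6]
```

```bash
python3 -m inch '[[0.8,[-1,0,2],[0,0,0]],[0.8,[-1.5,0,4],[0,0,0]]]'|sed -n '2p;4p'
```

```text
tcp_pos: [0.4415, -0.0112, 0.0236]
contact_force: [-7.2, 5.5, 24.2]
```

```bash
python3 -m inch '[[0.8,[-1,0,2],[0,0,0]],[0.8,[-1.5,0,4],[0,0,0]]]'|sed -n '2p;4p'
```

```text
tcp_pos: [0.4415, -0.0115, 0.0213]
contact_force: [-0.3, 0.3, -0.3]
```

```bash
python3 -m inch '[[0.8,[-1,0,1.5],[0,0,0]],[0.8,[-1.5,0,3],[0,0,0]]]'|sed -n '2p;4p'; python3 -m inch '[[0.8,[0,0,1],[0,0,0]],[0.8,[0,0,2],[0,0,0]]]'|sed -n '2p;4p'
```

```text
tcp_pos: [0.4409, -0.012, 0.0188]
contact_force: [0.6, 1.4, 3.9]
tcp_pos: [0.4406, -0.0121, 0.0165]
contact_force: [-0.3, 1.0, 0.3]
```

```bash
python3 -m inch '[[0.8,[0,0,1],[0,0,0]],[0.8,[0,0,2],[0,0,0]]]'|sed -n '2p;4p'
python3 - <<'E'
from h import *
from rig import arm
d=arm.snapshot("scene")
cv2.imwrite("pics/s8.png",cv2.resize(d["image"][130:220,220:320,::-1],None,fx=6,fy=6,interpolation=cv2.INTER_CUBIC))
E
```

```text
tcp_pos: [0.4406, -0.0121, 0.0159]
contact_force: [-9.6, 2.5, 27.9]
```

View pics/s8.png

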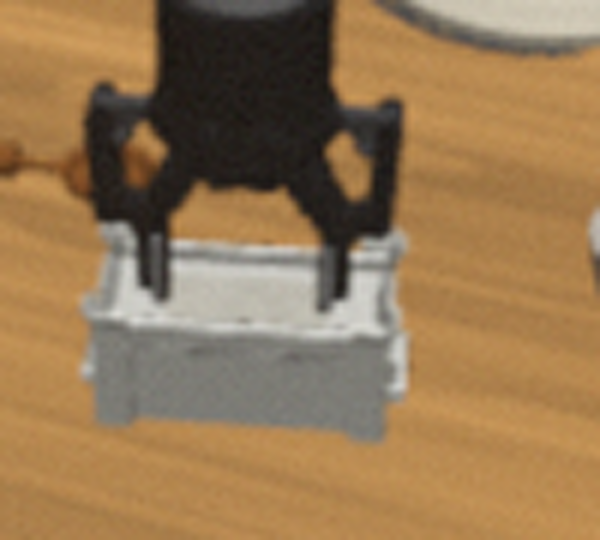

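The lid is down: 28 N at TCP z=15.9, about 12-14 mm below first contact, with no gap left at the long wall. I retreat and check its height and level from both cameras.

```bash
python3 -m inch '[[0.8,[0,0,-2],[0,0,0]],[0.8,[0,0,-25],[0,0,0]],[0.8,[0,0,-75],[0,0,0]],[0.8,[0,0,-130],[0,0,0]],[0.8,[0,150,-130],[0,0,0]],[0.8,[-60,200,-130],[0,0,0]],[0.8,[-60,250,-130],[0,0,0]],[0.8,[-60,290,-130],[0,0,0]],[0.8,[-60,290,-130],[0,0,0]],[0.8,[-60,290,-130],[0,0,0]],[0.8,[-60,290,-130],[0,0,0]]]'|sed -n '2p;4p'
python3 - <<'E'
from h import *
from rig import arm
s=st(arm)
y=np.radians(106.4);u=np.array([np.cos(y),np.sin(y)]);v=np.array([-u[1],u[0]])
ims=[]
for n,c in(("top",[.4394,-.0108]),("scene",[.4423,-.0089])):
    d=arm.snapshot(n);C=cloud(d);d0=dict(np.load(n+"0.npz"));C0=cloud(d0)
    a=(C[...,:2]-c)@u*1000;b=(C[...,:2]-c)@v*1000
    rim=(C0[...,2]>.03)
    for lo,hi in((-52,-35),(-20,20),(35,52)):
        m=(a>lo)&(a<hi)&(abs(b)<18);print(n,"plate z",lo,hi,m.sum(),np.round(np.median(C[m][:,2])*1000,1))
    for sg in(-1,1):
        m=(a*sg>55)&(a*sg<80)&(abs(b)<14)&(C[...,2]>.035);print("  catch",sg,m.sum(),np.round(np.percentile(C[m][:,2],[50,95])*1000,1),"reach",np.round(np.percentile(a[m]*sg,[50,98]),1))
        m0=((C0[...,:2]-c)@u*1000*sg>55)&((C0[...,:2]-c)@u*1000*sg<80)&(abs((C0[...,:2]-c)@v*1000)<14)&(C0[...,2]>.035);a0=(C0[...,:2]-c)@u*1000;print("    before",m0.sum(),np.round(np.percentile(C0[m0][:,2],[50,95])*1000,1),np.round(np.percentile(a0[m0]*sg,[50,98]),1))
    x0,y0=(225,190) if n=="top" else(210,140)
    ims.append(cv2.resize(d["image"][y0:y0+80,x0:x0+80,::-1],None,fx=5,fy=5,interpolation=cv2.INTER_CUBIC))
cv2.imwrite("pics/fin.png",np.hstack(ims))
E
```

```text
tcp_pos: [0.4644, -0.3064, 0.1448]
contact_force: [-0.3, -0.4, 0.2]
t 22.85 tcp [ 464.4 -306.4  144.8] F [-0.3 -0.4  0.2] open 68.3 j [-0.8   0.16  1.72  0.01  1.26  0.48]
top plate z -52 -35 78 52.6
top plate z -20 20 182 52.6
top plate z 35 52 78 52.6
  catch -1 44 [57.6 63.9] reach [60.7 66. ]
    before 47 [57.8 65.6] [60.3 66.1]
  catch 1 44 [56.5 64.7] reach [60.9 66.3]
    before 41 [56.9 64.6] [61.  66.4]
scene plate z -52 -35 52 48.9
scene plate z -20 20 116 49.3
scene plate z 35 52 49 49.0
  catch -1 36 [52.6 60.1] reach [61.2 65.3]
    before 34 [52.7 60.2] [61.4 65.9]
  catch 1 29 [51.3 59.6] reach [60.8 66.3]
    before 27 [54.3 59.7] [62.5 66.3]
```

Plate height is 52.6 mm in the top view, which reads about 3 mm high, and 49 mm in the scene view. It is the same at both ends and in the middle, and the catches are back in their resting outlines. I hand it in.

```bash
python3 -c "
from rig import arm
print(arm.job_done())"
```

```text
the job is handed in; nothing more can be done
None
```

The job is handed in at about 23 s of the 56 s allowed, and my last checks say the case is closed with both catches over the lid.

- **Weight and scoop:** I pressed each with the shut fingers. Both slid down at about 3–4 N and stopped hard at about 25 N, at the same height.
- **Lid:** I picked up the long lid across its walls, off-centre to clear the small jar. It went onto the catch ramps right side up, and I pressed it down with both jaws about 40 mm from the centre. The force peaked near 24 N and fell to zero. It then rose to 28 N against a hard stop, about 13 mm below first contact.
- **Last checks:** With the robot well clear and at zero force, the lid's plate read 52.6 mm in the top camera (which reads about 3 mm high) and 49 mm in the scene camera. A seated plate should be at 50 mm. It was level along its length, and both catches were at or within about 2 mm of their earlier positions.

**What disagreed or was not checked:**
- **Finger height:** The fingertips really stand about 27 mm (shut) to 40 mm (open) above the reported tool position, not 11 mm below it. My first descent therefore stopped short of the weight. I worked from contact forces and pictures after that.
- **Cameras:** The two cameras differ by 2–4 mm sideways, so I aligned the lid and case within a single view.
- **Final picture:** I could not view it because the 12-picture limit was reached. The closing check rests on depth and force readings only.
- **Other objects:** The small jar and loose weight looked undisturbed just after the lid was lifted. I did not check the other things again at the end.

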